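# Lock in the cocktail shaker and start the machine

### The arm

A 6-joint arm with a two-finger parallel gripper is mounted at the origin on the work surface. World frame = base frame: x ahead of the robot, y to its left, z up, the work surface at z = 0. Lengths are in m, angles in degrees, forces in N, time in s.
With the tool pointing down it reaches from about 0.4 to 0.825 m from the base axis. Payload 7 kg.
Tool frame: the origin (TCP) lies midway between the tips of the shut fingers; the grasp point (between the pads) lies 19 mm behind it; z points along the fingers, y is the line along which they close (so a half turn about z gives the same grasp; the last joint's range is limited). The gripper opens to 88 mm and grips with 3 to 60 N. Pads are 19 mm wide; open, the fingers measure 130 mm over their backs; the gripper's body (78 mm by 193 mm) begins 47 mm behind the grasp point.
Start: joints at [88.241, 20.546, 0.682, 0, -70.136, -16.507], TCP at [0.212, 0.641, 0.227] pointing down, gripper open.
Joint ranges: [-176.03, 176.03], [-82.01, 121.73], [-58.28, 71.71], [-173.87, 95.51], [-174.79, -0.11], [-173.66, 173.66]. Speed limits (degrees/s): [136.94, 136.94, 172.46, 180, 180, 180].

### API

Orientations are given as [roll, pitch, yaw] about the fixed x, y, z axes, in that order (R = Rz(yaw) Ry(pitch) Rx(roll)).
In Python, from plant import r, eyes, workorder gives the robot as it stands.
- The arm moves only by the tool step_arm, never from a script. Its argument "plan" is a list of rows, each a list of 5 numbers: the shift along the tool's x, y, z each as a share of 25 cm, from -1 to 1, then the turn about the tool's z as a share of 60 degrees, from -1 to 1, then the finger opening in mm, from 0 to 87.6. In form: [[x, y, z, turn, jaw], ...]. A call has 1 to 12 rows; each row is the pose to reach, as a shift and turn from the pose commanded when the call began, along the tool's axes at that moment; what a row does not reach only later rows make up. A row lasts 1/12 s, in which the tool goes at most 41.7 mm and 7.16 degrees, less where a joint would pass 70% of its speed; a pose out of reach is approached as far as the arm can. A call with a number of a shift or a turn outside -1 to 1 is refused whole. A call with a gripper value outside its range is refused whole. The fingers move at their own pace and stop on an object; "newtons" is the grip in N (left out, the last holds). Time passes only in rows, so rows that repeat a pose let the fingers close. It gives the time, the measured TCP pose, the force, the opening and the grip force at its end, in the units of the state.
- r.get_state(): the state, without advancing time (a new reading comes with each control period).
- eyes.capture(name): name is "scene" or "top" or "wrist"; returns the picture (400x640x3 uint8, red, green, blue); there is no depth.
- eyes.camera_model(name): a dict with "fov_y" (degrees; the focal length in pixels is half the picture's height over the tangent of half this angle, whatever the lens; pixels are square), "cx", "cy" (the principal point, pixels), "world_to_cam" (4x4, takes a point from world to camera coordinates); the wrist camera has in their place "hand_eye" (4x4, takes a point from camera to tool coordinates, whose origin is the TCP and whose axes are the flange's). Camera axes: x right, y up, looking along -z (the intrinsics and any distortion apply to the point x, -y, -z); pixel columns grow to the right and rows downward; lengths in m; the calibration is good to about 2 mm. A picture is of the moment at which its call begins: read the wrist's pose just before it. camera_model takes no time and is no camera call.
- workorder.close_job(): hands the job in; it is judged then, once.
The state is a dict: "time_s": time; "joints": joint angles; "qd": joint speeds; "joint_torque": joint torques, N m; "tcp_pos": TCP position; "eef_rot": TCP orientation; "contact_force": force on the tool from outside, world axes, zero at the start; "moment": the same for the moment, N m; "gripper_width": finger opening in m; "gripper_force": force on a finger pad.
Only numpy, scipy, OpenCV 4.12 (cv2) and the standard library are available. Lean on these libraries where they do the work, as an engineer would, in place of code of your own. Each camera call takes 0.05 s, during which the arm holds its last target. There are 200 camera calls.

### The job

Get the shaker machine running: push its clamp strap down shut over the shaker, lock it by putting the lock pin from the tool block fully home through the strap and the post under it, and only then press the keys one at a time, each right down for a moment and let up again: first the large round key, then the small round key, then the long bar key. Never press the plus-shaped key, leave the pin in place, and do not shift the snack bowl, the olive jar or the steel measure beside the machine.

Things in the scene. Friction and masses are not known exactly. Their poses are not given: they have to be found in the camera images.
- mixer: Fixed cocktail shaker machine: aluminium base 260 (own x) x 325 (own y) x 32 mm high; on its +y half a steel shaker 80 mm across lying along x, on its -y half a grey key desk 150 x 150, top 60 mm up, centre at x -20, y -100 mm. Origin on the counter, yaw up to 0.3 rad either way. Four keys stand in a 2 x 2 square 60 mm apart; which is where varies.
- clamp (a joint): Angle of the clamp strap: flat steel, 36 mm wide, 8 thick, reaching 140 mm from its hinge over the shaker's middle. 0 = shut (level, on the lock post, its top 124 mm above the counter); larger = free end raised; starts at 0.4 to 0.9. The stiff hinge stays where it is left; pushing down 70 mm from the hinge takes 1 to 4 N.
- clamp_hinge (a point): Hinge line of the strap, at the strap's underside, 116 mm above the counter. The hinge axis is the machine's own x; the shut strap runs along the machine's own +y from here.
- clamp_hole (a point): Centre of the 14 mm hole in the strap's free end, at the strap's upper face, 120 mm from the hinge; moves with the strap.
- lock_hole (a point): Mouth of the 14 mm upright blind hole, 45 mm deep, in the top of the square lock post (36 mm wide), 116 mm above the counter. With the strap shut the strap's hole lies right over it. Its frame is the machine's (z up).
- lock_pin: Loose upright pin, 60 g: steel shaft 10 mm across, 45 long, foot tapering to 4 mm over its last 8, under a dark wooden knob 22 across, 40 tall. Origin at the foot, z up. It starts parked in the tool block, foot 20 mm above the counter, knob from 65 to 105. Fully home in the machine, the knob's underside rests on the strap, the foot 37 mm below the mouth of the post's hole.
- pin_tip (a point): Foot of the lock pin (the same point as the origin of lock_pin).
- pin_knob (a point): Middle of the pin's wooden knob, 65 mm above the foot.
- tool_block: Fixed wooden block 120 (own x) x 50 x 45 mm high, origin under its centre. The pin stands in a 14 mm hole, 25 mm deep, 32 mm to own -x of the centre; a cork-and-steel bottle stopper (20 mm tall) is fixed 35 mm to the other side. It stands left or right of the machine.
- key_large (a joint): Press of the large round key. Value 0 = up, grows as it is pressed, 0.006 (6 mm) fully down; the spring takes about 1.5 N to start and 5 N fully down, and lifts the key again when released. 
- key_large_top (a point): Centre of the top of the large round key, 34 mm across, off-white; 76 mm above the counter when up.
- key_small (a joint): Press of the small round key. Value 0 = up, grows as it is pressed, 0.006 (6 mm) fully down; the spring takes about 1.5 N to start and 5 N fully down, and lifts the key again when released. 
- key_small_top (a point): Centre of the top of the small round key, 18 mm across, off-white; 76 mm above the counter when up.
- key_bar (a joint): Press of the long bar-shaped key. Value 0 = up, grows as it is pressed, 0.006 (6 mm) fully down; the spring takes about 1.5 N to start and 5 N fully down, and lifts the key again when released. 
- key_bar_top (a point): Centre of the top of the bar key, 40 mm (machine's x) x 13 mm, off-white; 76 mm above the counter when up.
- key_cross (a joint): Press of the plus-shaped key, which must be left alone. Value 0 = up, grows as it is pressed, 0.006 (6 mm) fully down; the spring takes about 1.5 N to start and 5 N fully down, and lifts the key again when released. 
- key_cross_top (a point): Centre of the top of the plus-shaped key, 32 mm across, arms 10 mm wide, off-white; 76 mm above the counter when up.
- snack_bowl: Bystander: round white ceramic snack bowl, 110 mm across, 50 high. Origin under its centre.
- olive_jar: Bystander: squat green glass jar with a steel cap, 60 mm across, 90 high. Origin under its centre.
- jigger: Bystander: steel bar measure, double cone, about 42 mm across, 75 high. Origin under its centre.
There are look-alikes about, which are no part of the job. What is shaped like the lock_pin but blue is not meant.

How it is judged:
By the outcome, as a careful person would: the job done as asked, in the order asked, and still so for the second after the job is handed in, with the robot touching nothing.
It also fails if it takes over 66 s, if anything falls off the work surface, if the arm or the gripper's body presses on something with over 40 N, if the wrist force passes 120 N, or if a joint passes its speed limit or range.

## Working session

There is one attempt and no reset: what is moved stays moved. The work goes in short steps, Python scripts to look and compute and a tool call to move; the robot and the scene stay as the last step left them, time stands still between calls to the robot, and variables do not carry over. Pictures are saved under pics/ and viewed, at most 10 in all, crops included, and the job is handed in when it is done.

Besides the shell and the picture viewer there is one more tool, called after "Emit:" as name(argument=value, ...), one argument or row to a line, values as JSON. step_arm: Moves the arm, as the interface text tells. Its arguments: {"type":"object","properties":{"plan":{"type":"array"},"newtons":{"type":"number"}},"required":["plan"]}

```bash
ls; mkdir -p pics
python3 - <<'E'
from plant import r,eyes,workorder
import cv2,numpy as np
s=r.get_state();print(s['time_s'],s['tcp_pos'],s['eef_rot'],s['contact_force'])
for n in("scene","top","wrist"):
    cv2.imwrite(f"pics/{n}0.png",cv2.cvtColor(eyes.capture(n),cv2.COLOR_RGB2BGR)); print(n,eyes.camera_model(n))
E
```

```text
pics
0.0 [0.21144333 0.64050825 0.22561571] [ 1.79904696e+02 -8.54675263e-03 -1.82742157e+01] [-0.17912606 -0.51202619 -0.30679881]
scene {'fov_y': 57.22706044580175, 'cx': 316.33349211552576, 'cy': 198.0687981897201, 'world_to_cam': array([[-0.69490796,  0.71899221,  0.0123748 ,  0.37422231],
       [-0.42061362, -0.42036173,  0.80397773,  0.15461889],
       [ 0.58325562,  0.55348551,  0.59453063, -1.45278563],
       [ 0.        ,  0.        ,  0.        ,  1.        ]])}
top {'fov_y': 49.16796465858504, 'cx': 324.6720609144565, 'cy': 190.8191922617179, 'world_to_cam': array([[ 0.00495329, -0.99998304,  0.00306356,  0.00308844],
       [ 0.99470313,  0.00524163,  0.10265575, -0.54435176],
       [-0.10267007,  0.00253885,  0.99471223, -1.0390199 ],
       [ 0.        ,  0.        ,  0.        ,  1.        ]])}
wrist {'fov_y': 70.13625081715811, 'cx': 319.43954616094504, 'cy': 193.69132799925166, 'hand_eye': array([[ 9.60904487e-05,  9.65801149e-01,  2.59283880e-01,
         7.02643008e-02],
       [ 9.99999945e-01, -1.06368860e-05, -3.30978257e-04,
        -1.35409292e-04],
       [-3.16901208e-04,  2.59283898e-01, -9.65801098e-01,
        -1.58385234e-01],
       [ 0.00000000e+00,  0.00000000e+00,  0.00000000e+00,
         1.00000000e+00]])}
```

View pics/top0.png

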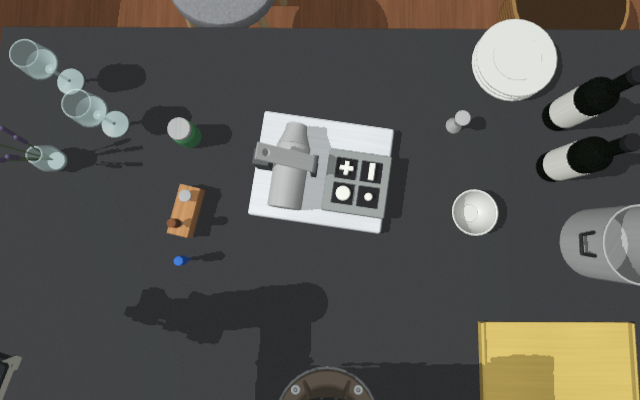

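View pics/scene0.png

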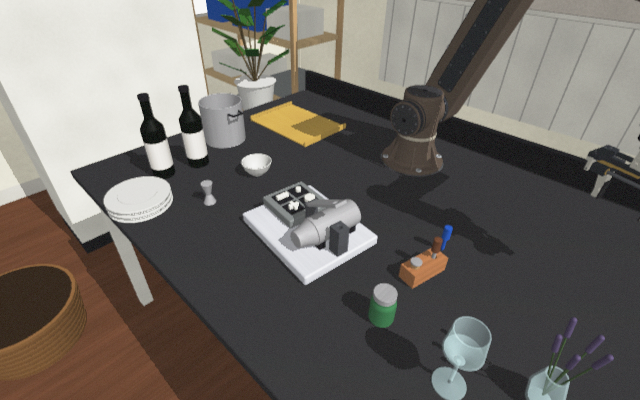

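The top view shows the machine around (320,172). Its keys are cross (346,168), bar (371,171), large (343,193) and small (368,197). The raised strap is near (285,156), and the tool block is at (186,211) with the brown knob at (173,223) and the stopper at (185,196). The blue decoy is at (179,261), the jar at (182,130), the bowl at (475,212) and the jigger at (458,121).

```bash
cat > h.py <<'E'
import numpy as np,cv2
from plant import r,eyes,workorder
from scipy.spatial.transform import Rotation as Ro
def cam(n,st=None):
    m=eyes.camera_model(n); f=200/np.tan(np.radians(m['fov_y']/2))
    if n=='wrist':
        T=np.eye(4);T[:3,:3]=Ro.from_euler('xyz',st['eef_rot'],degrees=True).as_matrix();T[:3,3]=st['tcp_pos']
        C=T@m['hand_eye']
    else: C=np.linalg.inv(m['world_to_cam'])
    return f,m['cx'],m['cy'],C
def ray(c,px):
    f,cx,cy,C=c; d=np.array([(px[0]-cx)/f,-(px[1]-cy)/f,-1]); return C[:3,3],C[:3,:3]@d
def plane(c,px,z):
    o,d=ray(c,px); return (o+d*(z-o[2])/d[2])
def cross2(a,pa,b,pb):
    o1,d1=ray(a,pa);o2,d2=ray(b,pb);t=np.linalg.lstsq(np.c_[d1,-d2],o2-o1,rcond=None)[0]
    p,q=o1+d1*t[0],o2+d2*t[1]; return (p+q)/2,np.linalg.norm(p-q)
def proj(c,p):
    f,cx,cy,C=c; q=np.linalg.inv(C)@np.r_[p,1]; return np.array([cx+f*q[0]/-q[2],cy-f*q[1]/-q[2]])
def blobs(mask,lo,hi):
    n,l,s,c=cv2.connectedComponentsWithStats(mask.astype(np.uint8));return [(c[i],s[i,4],s[i,:4]) for i in range(1,n) if lo<s[i,4]<hi]
E
python3 - <<'E'
from h import *
im=cv2.imread('pics/top0.png'); c=cam('top')
g=im.min(2)
sub=np.zeros_like(g);sub[150:215,322:390]=g[150:215,322:390]
for b in blobs(sub>200,15,2000): print('key',b[0].round(1),b[1],plane(c,b[0],.076).round(4))
m=np.zeros_like(g);m[100:240,240:400]=g[100:240,240:400]
cn=max(cv2.findContours((m>170).astype(np.uint8),0,2)[0],key=cv2.contourArea)
bx=cv2.boxPoints(cv2.minAreaRect(cn));print('base',bx.round(1)); 
P=np.array([plane(c,p,.032) for p in bx]);print(P.round(4),P.mean(0))
hsv=cv2.cvtColor(im,cv2.COLOR_BGR2HSV)
wood=((hsv[...,0]<20)&(hsv[...,1]>100)&(hsv[...,2]>110));w=np.zeros_like(g);w[175:245,160:210]=wood[175:245,160:210]
cn=max(cv2.findContours(w,0,2)[0],key=cv2.contourArea);bx=cv2.boxPoints(cv2.minAreaRect(cn))
P=np.array([plane(c,p,.045) for p in bx]);print('block',bx.round(1),P.round(4),P.mean(0))
print('knob',plane(c,(173,223),.105),'bowl',plane(c,(475,212),.05),'jar',plane(c,(179,129),.09),'jig',plane(c,(462,118),.075))
a=im[100:240,150:400];cv2.imwrite('pics/crop1.png',cv2.resize(a,None,fx=3.2,fy=3.2,interpolation=2))
E
```

```text
key [375.3 151.5] 123 [ 0.6331 -0.1127  0.076 ]
key [345.9 166.9] 87 [ 0.5959 -0.0435  0.076 ]
key [371.1 170.8] 83 [ 0.5871 -0.1024  0.076 ]
key [342.2 192.4] 151 [ 0.5359 -0.035   0.076 ]
key [367.7 196.1] 39 [ 0.5275 -0.0943  0.076 ]
key [331.9 213. ] 71 [ 0.4879 -0.0109  0.076 ]
base [[247.5 213.6]
 [262.4 110.1]
 [394.  129.2]
 [379.  232.6]]
[[ 0.4876  0.1922  0.032 ]
 [ 0.7441  0.1611  0.032 ]
 [ 0.6979 -0.1645  0.032 ]
 [ 0.4434 -0.1256  0.032 ]] [0.59323699 0.01579128 0.032     ]
block [[164.1 231.7]
 [177.6 182. ]
 [200.5 188.2]
 [186.9 237.9]] [[0.443  0.387  0.045 ]
 [0.562  0.3595 0.045 ]
 [0.5473 0.3041 0.045 ]
 [0.4286 0.3322 0.045 ]] [0.49521842 0.34571248 0.045     ]
knob [0.46198182 0.34610479 0.105     ] bowl [ 0.49324928 -0.35223161  0.05      ] jar [0.68093607 0.34614023 0.09      ] jig [ 0.7151258  -0.31942221  0.075     ]
```

View pics/crop1.png

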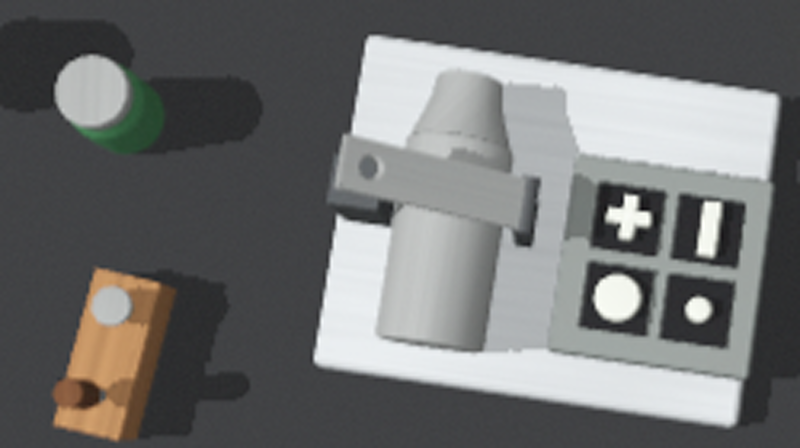

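The crop shows the strap hole at (368,167) and the hinge bracket at about (528,208), in crop pixels. The key layout gives a machine yaw of about -8° and an origin near (0.595, 0.027).

Run:
```python
from h import *
c=cam('top');s=cam('scene');th=np.radians(-8.05);R=np.array([[np.cos(th),-np.sin(th)],[np.sin(th),np.cos(th)]]);O=np.array([.5953,.0274])
mc=lambda p:(R.T@(p[:2]-O)).round(4)
for px in [(315,163.4),(316,155),(312,170)]: print('hinge end',mc(plane(c,px,.12)))
for a in (.3,.4,.5,.6,.7,.8,.9):
    z=.116+.12*np.sin(a)+.008*np.cos(a);p=plane(c,(265,152.2),z);print(a,z.round(3),p.round(4),mc(p),'hinge y',(mc(p)[1]-.12*np.cos(a)+.008*np.sin(a)).round(4),proj(s,p).round(0))
im=cv2.imread('pics/scene0.png')
cv2.imwrite('pics/crop2.png',cv2.resize(im[170:300,240:460],None,fx=3.6,fy=3.6,interpolation=2))
```

```text
hinge end [0.0012 0.0009]
hinge end [0.0204 0.0015]
hinge end [-0.0146  0.0053]
0.3 0.159 [0.6139 0.1354 0.1591] [0.0033 0.1095] hinge y -0.0028 [335. 211.]
0.4 0.17 [0.6118 0.1339 0.1701] [0.0014 0.1078] hinge y 0.0004 [335. 207.]
0.5 0.181 [0.6098 0.1325 0.1806] [-0.0004  0.1061] hinge y 0.0046 [336. 203.]
0.6 0.19 [0.6079 0.1311 0.1904] [-0.0021  0.1045] hinge y 0.01 [336. 199.]
0.7 0.199 [0.6061 0.1299 0.1994] [-0.0036  0.103 ] hinge y 0.0164 [336. 196.]
0.8 0.208 [0.6046 0.1288 0.2077] [-0.005   0.1017] hinge y 0.0238 [336. 193.]
0.9 0.215 [0.6031 0.1278 0.215 ] [-0.0063  0.1005] hinge y 0.0322 [336. 190.]
```

View pics/crop2.png

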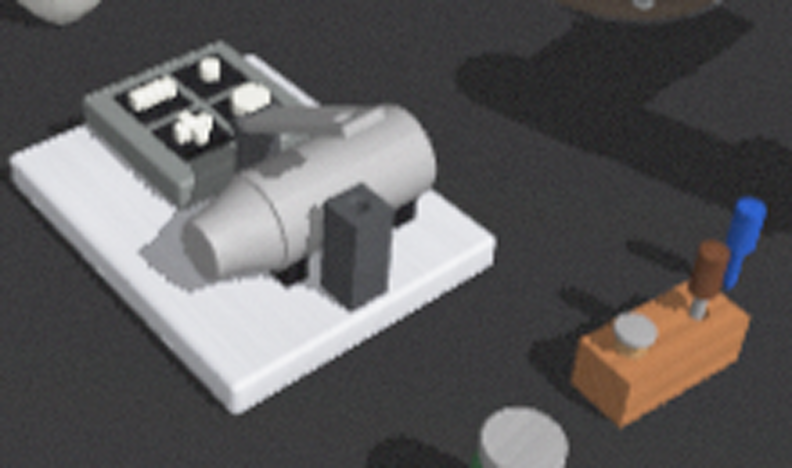

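Emit:
step_arm(
  plan=[
    [0.14,0.08,0,0,40],
    [0.28,0.16,0,0,20],
    [0.42,0.25,0,0,0],
    [0.56,0.33,0,0,0],
    [0.7,0.42,0,0,0],
    [0.84,0.5,0,0,0],
    [0.96,0.58,0,0,0],
  ],
)

```text
time_s: 0.73
tcp_pos: [0.3952, 0.426, 0.2265]
eef_rot: [180.0, -0.0, -18.3]
contact_force: [0.7, 0.8, 0.5]
gripper_width: 0.0466
gripper_force: 0.0
```

Emit:
step_arm(
  plan=[
    [0.12,0.07,0,0,0],
    [0.24,0.14,0,0,0],
    [0.36,0.21,0,0,0],
    [0.36,0.21,0,0,0],
  ],
)

```text
time_s: 1.07
tcp_pos: [0.4655, 0.346, 0.2264]
eef_rot: [179.9, -0.0, -18.5]
contact_force: [0.2, 0.9, 0.1]
gripper_width: 0.0199
gripper_force: 0.0
```

Run:
```python
from h import *
st=r.get_state();print(st['time_s'],st['tcp_pos'],st['eef_rot'],st['contact_force'])
im=eyes.capture('wrist');cv2.imwrite('pics/w1.png',im[...,::-1])
c=cam('wrist',st);print('exp knob px',proj(c,[.462,.348,.105]))
print('lock hole scene',plane(cam('scene'),(341.1,226.4),.116))
```

```text
1.0667 [0.46553402 0.34595715 0.22642219] [ 1.79934562e+02 -1.30537990e-02 -1.84730829e+01] [0.22579478 0.87373246 0.05715855]
exp knob px [318.5397625  192.90518985]
lock hole scene [0.60849081 0.15427945 0.116     ]
```

View pics/w1.png

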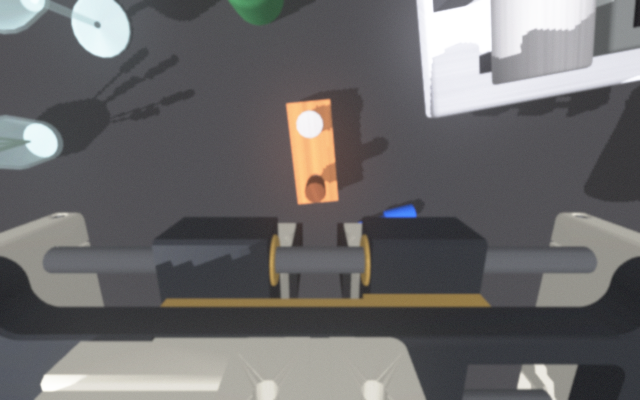

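The wrist view shows the tool block at x 287–338, y 100–205 with the brown knob at (315,190). The machine is at upper right and the blue decoy is at (400,213).

Run:
```python
from h import *
im=cv2.imread('pics/w1.png');h=cv2.cvtColor(im,cv2.COLOR_BGR2HSV)
st=dict(tcp_pos=[0.46553402,0.34595715,0.22642219],eef_rot=[179.934562,-.0130539,-18.4730829]);c=cam('wrist',st)
sub=h[165:212,280:345];m=((sub[...,0]<15)&(sub[...,1]>100)&(sub[...,2]<165)&(sub[...,2]>40))
for b in blobs(m,60,3000):print(b[0]+[280,165],b[1],b[2]+np.array([280,165,0,0]))
for row in range(172,208,3):print(row,im[row,300:334:2,2])
```

```text
[316.2027972  180.86013986] 143 [307 175  18  15]
172 [252 252 251 250 247 248 250 251 252 252 250 230 201 199 198 193 195]
175 [252 252 251 250 246 231 192 167 160 189 204 194 197 201 199 191 193]
178 [252 253 251 249 217 134 114 110 107 109 109 148 192 200 199 193 193]
181 [252 252 252 238 138 112 114 115 114 108 105 110 186 236 214 201 222]
184 [252 252 250 194 137 169 180 179 173 161 142 114 168 247 247 244 248]
187 [251 253 248 183 181 191 193 187 184 178 174 157 155 244 249 246 247]
190 [250 252 243 185 181 182 192 191 184 178 174 172 167 241 249 246 247]
193 [251 252 246 191 182 180 189 190 189 182 178 174 174 243 250 246 246]
196 [250 252 250 213 182 180 182 191 192 183 179 177 213 248 250 246 246]
199 [250 252 253 249 220 184 181 186 191 190 189 224 246 249 249 246 243]
202 [246 247 249 246 241 223 183 157 150 154 165 179 162 151 144 132 124]
205 [121 113 111 107  99 100  95  99  97  97  98  98  94  98  96  97  97]
```

Emit:
step_arm(
  plan=[
    [0.16,0.02,-0.08,0,0],
    [0.3,0.1,-0.14,0,0],
    [0.42,0.2,-0.16,0,0],
    [0.54,0.3,-0.16,0,0],
    [0.64,0.4,-0.16,0,0],
    [0.74,0.5,-0.16,0,0],
    [0.82,0.6,-0.16,0,0],
    [0.82,0.66,-0.16,0,0],
    [0.82,0.66,-0.16,0,0],
  ],
)

```text
time_s: 1.87
tcp_pos: [0.6055, 0.1267, 0.2662]
eef_rot: [180.0, 0.1, -18.4]
contact_force: [-0.8, 0.7, -0.1]
gripper_width: 0.0005
gripper_force: 0.0
```

Emit:
step_arm(
  plan=[
    [0,0,0.12,0,0],
    [0,0,0.24,0,0],
    [0,0,0.32,0,0],
    [0,0,0.36,0,0],
    [0,0,0.4,0,0],
    [0,0,0.44,0,0],
    [0,0,0.47,0,0],
    [0,0,0.5,0,0],
    [0,0,0.52,0,0],
    [0,0,0.535,0,0],
    [0,0,0.55,0,0],
    [0,0,0.55,0,0],
  ],
)

```text
time_s: 2.87
tcp_pos: [0.6058, 0.1289, 0.1285]
eef_rot: [180.0, 0.0, -18.3]
contact_force: [-0.3, 0.2, -0.3]
gripper_width: 0.0005
gripper_force: 0.0
```

Emit:
step_arm(
  plan=[
    [0,0,0.008,0,0],
    [0,0,0.016,0,0],
    [0,0,0.022,0,0],
    [0,0,0.022,0,0],
  ],
)

```text
time_s: 3.2
tcp_pos: [0.6062, 0.1291, 0.1243]
eef_rot: [-180.0, -0.0, -18.3]
contact_force: [-0.6, 0.4, 3.8]
gripper_width: 0.0003
gripper_force: 2.0
```

Emit:
step_arm(
  plan=[
    [0,0,0.008,0,0],
    [0,0,0.012,0,0],
    [0,0,0.012,0,0],
  ],
)

```text
time_s: 3.45
tcp_pos: [0.6064, 0.1291, 0.1239]
eef_rot: [-180.0, -0.1, -18.2]
contact_force: [-8.9, 0.7, 21.9]
gripper_width: 0.0003
gripper_force: 11.1
```

Emit:
step_arm(
  plan=[
    [0,0,-0.1,0,0],
    [0,-0.1,-0.25,0,0],
    [-0.1,-0.15,-0.4,0,0],
    [-0.2,-0.15,-0.4,0,40],
    [-0.2,-0.15,-0.4,0,60],
    [-0.2,-0.15,-0.4,0,60],
  ],
)

```text
time_s: 3.95
tcp_pos: [0.5698, 0.1812, 0.222]
eef_rot: [-179.9, -0.1, -18.2]
contact_force: [-0.3, -0.1, -0.2]
gripper_width: 0.0151
gripper_force: 0.0
```

Run:
```python
from h import *
st=r.get_state();print(st['time_s'],st['tcp_pos'],st['eef_rot'],st['contact_force'])
im=eyes.capture('wrist');cv2.imwrite('pics/w2.png',im[...,::-1])
c=cam('wrist',st);print('exp hole px',proj(c,[.611,.150,.124]))
```

```text
3.95 [0.5698007  0.18122294 0.22203813] [-1.79874824e+02 -8.26487297e-02 -1.81692054e+01] [-0.31587818 -0.06468266 -0.17055952]
exp hole px [338.65904962 142.27612417]
```

View pics/w2.png

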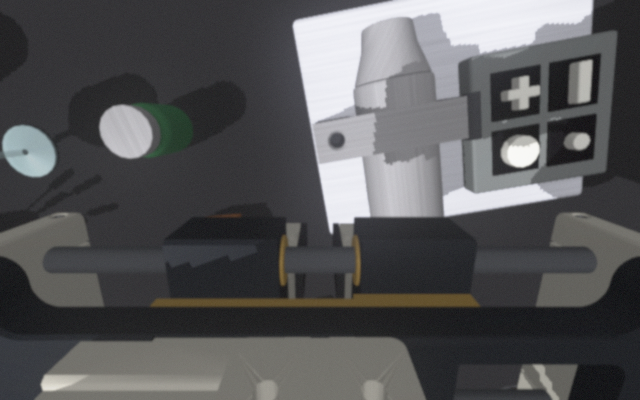

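The strap is shut, with its hole at (336,141). Large is at (521,151), cross at (522,92), bar at (580,82) and small at (577,141).

Run:
```python
from h import *
im=cv2.imread('pics/w2.png');st=dict(tcp_pos=[0.5698007,0.18122294,0.22203813],eef_rot=[-179.874824,-.0826487,-18.1692054]);c=cam('wrist',st)
g=im.max(2);sub=g[128:155,324:349]
for t in(70,85,100):
  for b in blobs(sub<t,40,400):
    p=b[0]+[324,128];print(t,p,b[1],plane(c,p,.124).round(4))
for n,p in dict(large=(521,151),cross=(522,92),bar=(580,82),small=(577,141)).items():print(n,plane(c,p,.076).round(4))
```

```text
85 [338.11538462 142.40384615] 52 [0.611  0.1505 0.124 ]
100 [336.67785235 140.12080537] 149 [0.6134 0.1511 0.124 ]
large [ 0.5372 -0.0331  0.076 ]
cross [ 0.5965 -0.0422  0.076 ]
bar [ 0.588  -0.0986  0.076 ]
small [ 0.5294 -0.0904  0.076 ]
```

Emit:
step_arm(
  plan=[
    [-0.12,-0.1,0,-0.05,60],
    [-0.24,-0.2,0,-0.09,60],
    [-0.36,-0.3,0,-0.09,60],
    [-0.48,-0.4,0.05,-0.09,60],
    [-0.6,-0.47,0.1,-0.09,60],
    [-0.68,-0.51,0.13,-0.09,60],
    [-0.68,-0.51,0.13,-0.09,60],
    [-0.68,-0.51,0.13,-0.09,60],
  ],
)

```text
time_s: 4.67
tcp_pos: [0.4483, 0.3549, 0.1867]
eef_rot: [179.9, 0.0, -12.8]
contact_force: [0.5, 0.5, 0.2]
gripper_width: 0.0596
gripper_force: 0.0
```

Run:
```python
from h import *
st=r.get_state();print(st['time_s'],st['tcp_pos'],st['eef_rot'],st['gripper_width'])
im=eyes.capture('wrist');cv2.imwrite('pics/w3.png',im[...,::-1]);im=im[...,::-1]
c=cam('wrist',st);e=proj(c,[.463,.351,.105]);print('exp',e)
h=cv2.cvtColor(im,cv2.COLOR_BGR2HSV)
u,v=e.astype(int)
for row in range(v-34,v+30,3):print(row,u-20,im[row,u-20:u+24:2,2],)
```

```text
4.6667 [0.44829663 0.35488933 0.18666114] [ 1.79854367e+02  4.44228320e-02 -1.27676073e+01] 0.059632847195991684
exp [319.82247241 183.13903361]
149 299 [247 249 250 249 248 246 242 241 244 248 250 251 250 248 246 247 247 246
 245 243 243 244]
152 299 [247 249 250 249 248 246 242 241 244 248 251 251 250 248 246 247 247 247
 246 244 244 244]
155 299 [246 249 250 249 248 245 242 242 245 248 251 251 250 248 247 246 247 247
 246 242 242 237]
158 299 [246 249 250 249 248 246 242 241 244 248 251 251 250 248 246 246 238 223
 213 193 191 184]
161 299 [246 249 250 249 248 246 242 241 242 246 249 250 249 247 238 221 199 190
 187 181 185 182]
164 299 [246 248 250 249 248 246 240 223 197 182 173 194 231 244 213 190 188 187
 186 181 184 183]
167 299 [246 248 250 249 247 245 225 174 153 130 125 128 157 180 178 187 190 190
 185 181 184 184]
170 299 [246 249 250 249 247 236 168 123 110 107 105 103 113 133 169 184 190 185
 183 180 185 182]
173 299 [246 248 250 249 242 172 119 112 109 108 103 102 102  99 140 182 191 181
 177 179 184 181]
176 299 [246 248 250 248 205 123 114 110 108 104 102 103 100 100
[... 430 characters left out ...]

191 299 [246 247 247 201 173 171 172 177 182 179 175 167 164 165 158 235 246 242
 239 241 244 235]
194 299 [237 241 243 213 172 172 170 174 180 181 175 171 166 159 181 237 242 236
 232 236 238 227]
197 299 [102 103 104 106 138 164 167 171 177 181 178 171 167 143 107 109 112 107
 107 107 108 105]
200 299 [ 89  89  90  89  91 111 133 153 165 168 164 149 114  95  89  88  88  90
  88  87  87  90]
203 299 [88 87 88 87 86 88 89 93 95 95 95 88 89 88 87 86 90 89 89 89 87 87]
206 299 [86 86 87 87 86 88 85 87 88 87 87 90 87 87 87 85 87 87 87 89 86 86]
209 299 [87 86 86 87 88 87 86 87 86 86 88 86 88 85 87 87 86 87 85 86 86 84]
212 299 [87 86 87 85 84 82 87 85 84 86 86 86 87 84 87 84 84 83 88 84 85 86]
```

Run:
```python
from h import *
a=cam('wrist',dict(tcp_pos=[0.46553402,0.34595715,0.22642219],eef_rot=[179.934562,-.0130539,-18.4730829]))
b=cam('wrist',dict(tcp_pos=[0.44829663,0.35488933,0.18666114],eef_rot=[179.854367,.0444228,-12.7676]))
print(plane(a,(315.4,191.8),.105),plane(b,(316.8,190.5),.105))
im=cv2.imread('pics/top0.png');print(im[212:232:2,162:186:2,2])
st=r.get_state();print(st['tcp_pos'])
im=eyes.capture('wrist');cv2.imwrite('pics/w4.png',im[100:260,220:420,::-1].repeat(3,0).repeat(3,1))
```

```text
[0.46409211 0.35059322 0.105     ] [0.45717944 0.35501129 0.105     ]
[[ 65  65  66  64  65 180 201 202 195 191 204 204]
 [ 65  66  65  66  65 192 204 202 192 194 206 203]
 [ 63  65  65  65  91 197 205 200 191 198 206 200]
 [ 66  66  64  54 126 157 156 151 172 202 206 198]
 [ 64  65  62 131 143 135 122  61  59 147 200 174]
 [ 64  64  95 135 143 137 132  67  55  58 101 145]
 [ 65  63  80 137 143 137 131  63  58  56  93 153]
 [ 65  66  66 132 144 136  83  63  61 139 194 199]
 [ 66  64  67 187 197 189 180 177 199 203 198 198]
 [ 66  65  64 196 206 200 192 198 207 201 198 194]]
[0.44903667 0.35452965 0.18727909]
```

View pics/w4.png

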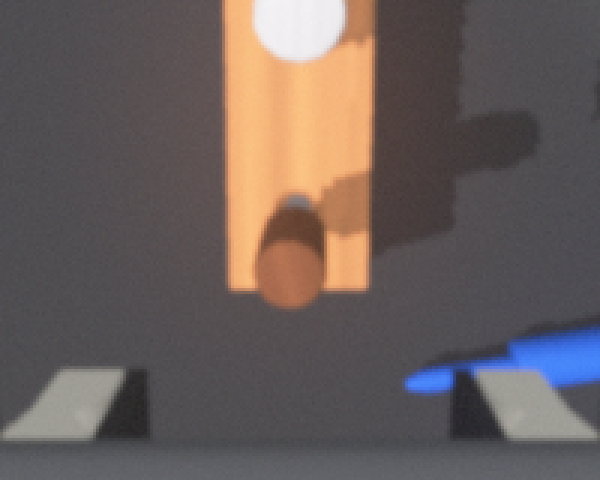

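The knob's disc is at crop (291,273), about 2 mm to the tool's -y side. I'm going down to grip it.

Emit:
step_arm(
  plan=[
    [0.044,-0.008,0.1,0,60],
    [0.044,-0.008,0.2,0,60],
    [0.044,-0.008,0.3,0,60],
    [0.044,-0.008,0.4,0,60],
    [0.044,-0.008,0.46,0,60],
    [0.044,-0.008,0.46,0,60],
    [0.044,-0.008,0.46,0,0],
    [0.044,-0.008,0.46,0,0],
    [0.044,-0.008,0.46,0,0],
    [0.044,-0.008,0.46,0,0],
    [0.044,-0.008,0.46,0,0],
    [0.044,-0.008,0.46,0,0],
  ],
  newtons=25,
)

```text
time_s: 5.77
tcp_pos: [0.4601, 0.3545, 0.0738]
eef_rot: [-179.9, -0.0, -12.9]
contact_force: [1.2, 0.4, 0.0]
gripper_width: 0.0257
gripper_force: 0.0
```

Emit:
step_arm(
  plan=[
    [0,0,0,0,0],
    [0,0,0,0,0],
    [0,0,0,0,0],
  ],
)

```text
time_s: 6.02
tcp_pos: [0.4602, 0.3545, 0.0735]
eef_rot: [-180.0, -0.0, -12.8]
contact_force: [-0.6, -0.3, 3.0]
gripper_width: 0.0215
gripper_force: 24.9
```

Emit:
step_arm(
  plan=[
    [0,0,-0.1,0,0],
    [0,0,-0.25,0,0],
    [0,0,-0.4,0,0],
    [0,0,-0.5,0,0],
    [0,0,-0.5,0,0],
  ],
)

```text
time_s: 6.43
tcp_pos: [0.462, 0.3563, 0.2043]
eef_rot: [-179.5, -0.3, -12.8]
contact_force: [0.3, 0.5, 0.3]
gripper_width: 0.0215
gripper_force: 24.9
```

Emit:
step_arm(
  plan=[
    [0.1,0.08,-0.03,0,0],
    [0.22,0.18,-0.03,0,0],
    [0.34,0.28,-0.03,0,0],
    [0.46,0.38,-0.03,0,0],
    [0.58,0.48,-0.03,0,0],
    [0.68,0.58,-0.03,0,0],
    [0.75,0.65,-0.03,0,0],
    [0.77,0.66,-0.03,0,0],
    [0.77,0.66,-0.03,0,0],
    [0.77,0.66,-0.03,0,0],
  ],
)

```text
time_s: 7.27
tcp_pos: [0.6106, 0.1503, 0.2048]
eef_rot: [180.0, 0.1, -12.9]
contact_force: [-0.2, 1.0, -0.3]
gripper_width: 0.0216
gripper_force: 24.9
```

Run:
```python
from h import *
st=r.get_state();print(st['time_s'],st['tcp_pos'].round(4),st['eef_rot'].round(2),st['gripper_width'],st['contact_force'].round(1))
p=np.array(st['tcp_pos'])-[0,0,.0535];c=cam('wrist',st);s=cam('scene');t=cam('top')
print('tip exp',proj(c,p),proj(s,p),proj(t,p+[0,0,.085]));print('hole exp',proj(c,[.612,.151,.124]))
a=eyes.capture('wrist')[130:270,230:410,::-1];im=eyes.capture('scene')[...,::-1];cv2.imwrite('pics/s5.png',im)
u,v=proj(s,p).astype(int);b=im[v-50:v+30,u-60:u+60]
A=cv2.resize(a,(450,350),interpolation=2);B=cv2.resize(b,(480,320),interpolation=2)
o=np.zeros((700,500,3),np.uint8);o[:350,:450]=A;o[360:680,:480]=B;o=cv2.resize(o,None,fx=.85,fy=.85);cv2.imwrite('pics/w5.png',o);print(u,v)
```

```text
7.2667 [0.6106 0.1503 0.2048] [ 1.7998e+02  6.0000e-02 -1.2930e+01] 0.021550021100532623 [-0.2  1.  -0.3]
tip exp [319.41694588 210.14959597] [340.10940742 215.42379492] [252.25932844 146.39308591]
hole exp [318.2770777  198.90622874]
340 215
```

View pics/w5.png

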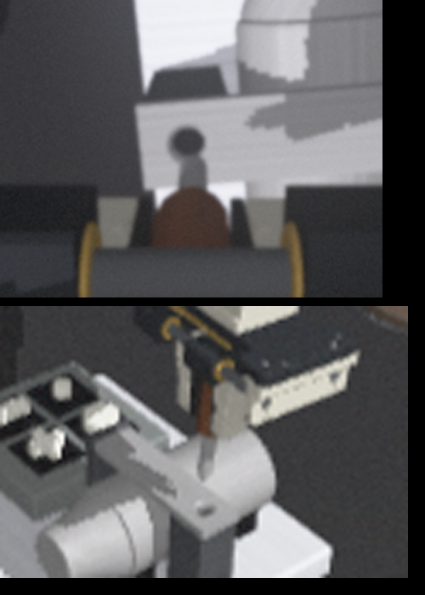

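Upper crop: the hole is at about (187,141) and the pin's foot is just below it, around (189,155). The lower (scene) crop shows the foot at (205,483) and the hole at (207,510). I need finer numbers.

Run:
```python
from h import *
st=r.get_state();print(st['time_s'],st['tcp_pos'].round(4),st['eef_rot'].round(2))
im=eyes.capture('wrist')[...,::-1];cv2.imwrite('pics/w6.png',im);g=cv2.cvtColor(im,6)
for v in range(182,216,1):print(v,g[v,304:336:2])
```

```text
7.3667 [0.6103 0.1513 0.2053] [ 1.800e+02  3.000e-02 -1.281e+01]
182 [181 181 182 180 179 178 179 178 178 180 180 178 178 179 180 181]
183 [175 175 176 177 178 178 178 179 178 180 179 179 182 180 181 183]
184 [176 174 176 179 179 179 178 180 181 183 182 182 184 182 184 184]
185 [179 181 180 181 181 183 182 183 183 183 185 186 185 185 184 186]
186 [181 182 183 182 180 182 182 178 180 181 179 184 185 181 183 185]
187 [182 183 180 182 180 179 174 168 172 176 180 180 183 181 181 183]
188 [181 181 182 181 178 169 156 148 152 162 174 181 183 183 180 182]
189 [179 178 179 178 170 152 131 119 120 139 162 179 183 183 184 182]
190 [178 180 180 179 159 129 101  87  87 103 139 177 184 183 183 185]
191 [179 179 180 174 142 104  77  67  70  75 106 162 181 181 182 183]
192 [179 179 180 168 124  85  68  63  65  67  83 143 181 182 181 180]
193 [180 181 179 157 108  70  65  62  62  62  67 120 178 182 182 182]
194 [180 178 177 146  92  65  63  63  63  67  62 104 174 185 180 181]
195 [180 179 178 135  85  64  61  62  62  63  63  93 171 185 182 184]
196 [181 182 173 133  87  64  61  64  64  63  63  94 16
[... 644 characters left out ...]

206 [178 178 177 179 178 155 115 100  98  95  98 134 180 185 186 186]
207 [181 181 179 183 180 160 113 100  95  96  93 124 181 186 186 187]
208 [183 183 184 183 183 154 112  99  97  98  95 116 174 183 183 186]
209 [186 186 184 185 180 150 107  96  96  96  93 110 170 183 183 185]
210 [182 184 183 182 180 145 101  97  97  94  94 111 171 185 184 183]
211 [182 178 182 182 177 140  97  95  94  96  95 111 171 183 185 183]
212 [181 181 180 181 181 134  94  96  96  93  93 111 170 185 184 184]
213 [182 183 182 180 178 129  94  94  96  96  95 108 170 184 183 184]
214 [181 181 183 181 178 122  91  95  96  95  94 107 169 184 186 190]
215 [181 182 183 183 177 117  92  94  94  95  95 109 181 199 203 207]
```

Run:
```python
from h import *
st=r.get_state();H=eyes.camera_model('wrist')['hand_eye'];c=cam('wrist',st);c=(c[0],c[1],c[2],H)
def pl(px,z):
    return (plane(c,px,z)*1000).round(1)
print(st['tcp_pos'])
for v in(196,197,198):print('hole',pl((318.5,v),.205-.124))
for v in(202,203,204,205):print('tip',pl((319.7,v),.0535))
for z in(.045,.04): print('shaft',pl((320.3,214),z))
```

```text
[0.61029673 0.15148207 0.20548166]
hole [ 3.9 -0.8 81. ]
hole [ 3.  -0.8 81. ]
hole [ 2.1 -0.8 81. ]
tip [ 6.7  0.2 53.5]
tip [ 5.9  0.2 53.5]
tip [ 5.1  0.2 53.5]
tip [ 4.3  0.2 53.5]
shaft [-0.2  0.6 45. ]
shaft [ 1.6  0.6 40. ]
```

Emit:
step_arm(
  plan=[
    [-0.008,-0.004,0.04,0,0],
    [-0.008,-0.004,0.08,0,0],
    [-0.008,-0.004,0.1,0,0],
    [-0.008,-0.004,0.12,0,0],
    [-0.008,-0.004,0.14,0,0],
    [-0.008,-0.004,0.16,0,0],
    [-0.008,-0.004,0.16,0,0],
  ],
)

```text
time_s: 8.0
tcp_pos: [0.6086, 0.1516, 0.1642]
eef_rot: [179.9, 0.1, -12.9]
contact_force: [0.2, 0.2, -1.1]
gripper_width: 0.0214
gripper_force: 24.9
```

Emit:
step_arm(
  plan=[
    [0,0,0.015,0,0],
    [0,0,0.03,0,0],
    [0,0,0.045,0,0],
    [0,0,0.045,0,0],
  ],
)

```text
time_s: 8.33
tcp_pos: [0.6088, 0.1517, 0.1534]
eef_rot: [180.0, 0.1, -12.9]
contact_force: [0.5, 0.2, -0.5]
gripper_width: 0.0214
gripper_force: 24.9
```

Emit:
step_arm(
  plan=[
    [0,0,0.015,0,0],
    [0,0,0.03,0,0],
    [0,0,0.045,0,0],
    [0,0,0.06,0,0],
    [0,0,0.07,0,0],
    [0,0,0.07,0,0],
  ],
)

```text
time_s: 8.83
tcp_pos: [0.6097, 0.1519, 0.1365]
eef_rot: [-180.0, -0.0, -12.9]
contact_force: [3.6, -0.2, -1.9]
gripper_width: 0.0211
gripper_force: 24.9
```

Emit:
step_arm(
  plan=[
    [0,0,0.008,0,0],
    [0,0,0.016,0,0],
    [0,0,0.02,0,0],
    [0,0,0.02,0,0],
  ],
)

```text
time_s: 9.17
tcp_pos: [0.6102, 0.152, 0.1335]
eef_rot: [-179.9, -0.1, -12.8]
contact_force: [1.0, -1.6, 9.0]
gripper_width: 0.0215
gripper_force: 24.9
```

Emit:
step_arm(
  plan=[
    [0,0,-0.006,0,50],
    [0,0,-0.006,0,50],
    [0,0,-0.006,0,50],
    [0,0,-0.006,0,50],
    [0,0,-0.1,0,50],
    [0,0,-0.2,0,50],
    [0,0,-0.28,0,0],
    [0,0,-0.28,0,0],
    [0,0,-0.28,0,0],
    [0,0,-0.28,0,0],
    [0,0,-0.28,0,0],
    [0,0,-0.28,0,0],
  ],
  newtons=10,
)

```text
time_s: 10.17
tcp_pos: [0.6086, 0.1516, 0.2006]
eef_rot: [179.9, 0.1, -12.9]
contact_force: [0.4, -0.7, -0.2]
gripper_width: 0.0157
gripper_force: 0.0
```

Emit:
step_arm(
  plan=[
    [0.01,0,0,0,0],
    [0.01,0,0.06,0,0],
    [0.01,0,0.11,0,0],
    [0.01,0,0.13,0,0],
    [0.01,0,0.14,0,0],
    [0.01,0,0.15,0,0],
    [0.01,0,0.15,0,0],
  ],
)

```text
time_s: 10.75
tcp_pos: [0.6121, 0.1514, 0.1648]
eef_rot: [-180.0, -0.0, -12.9]
contact_force: [-0.4, -0.3, -0.1]
gripper_width: 0.0004
gripper_force: 0.0
```

Emit:
step_arm(
  plan=[
    [0,0,0.004,0,0],
    [0,0,0.008,0,0],
    [0,0,0.014,0,0],
    [0,0,0.014,0,0],
  ],
)

```text
time_s: 11.08
tcp_pos: [0.6129, 0.1516, 0.1641]
eef_rot: [-179.9, -0.2, -12.8]
contact_force: [-3.7, 0.7, 13.9]
gripper_width: 0.0004
gripper_force: 7.0
```

Emit:
step_arm(
  plan=[
    [0,0,-0.1,0,0],
    [0,0.02,-0.18,0,0],
    [-0.02,0.14,-0.18,0.11,0],
    [-0.04,0.28,-0.18,0.22,0],
    [-0.07,0.42,-0.18,0.33,0],
    [-0.1,0.55,-0.18,0.44,0],
    [-0.12,0.68,-0.18,0.55,0],
    [-0.134,0.77,-0.18,0.66,0],
    [-0.134,0.79,-0.18,0.77,0],
    [-0.134,0.79,-0.18,0.88,0],
    [-0.134,0.79,-0.18,0.96,0],
    [-0.134,0.79,-0.18,0.96,0],
  ],
)

```text
time_s: 12.08
tcp_pos: [0.535, -0.034, 0.2064]
eef_rot: [-179.9, 0.0, -70.7]
contact_force: [0.3, -0.6, 0.6]
gripper_width: 0.0005
gripper_force: 0.0
```

Emit:
step_arm(
  plan=[
    [0,0,0.05,0.11,0],
    [0,0,0.1,0.22,0],
    [0,0,0.15,0.33,0],
    [0,0,0.2,0.44,0],
    [0,0,0.25,0.45,0],
    [0,0,0.25,0.45,0],
    [0,0,0.25,0.45,0],
  ],
)

```text
time_s: 12.67
tcp_pos: [0.5348, -0.0337, 0.1432]
eef_rot: [180.0, -0.0, -97.3]
contact_force: [0.3, 0.0, 0.3]
gripper_width: 0.0006
gripper_force: 0.0
```

Run:
```python
from h import *
st=r.get_state();print(st['time_s'],st['tcp_pos'].round(4),st['eef_rot'].round(2),st['joints'].round(0),st['contact_force'].round(1))
a=eyes.capture('wrist')[...,::-1];b=eyes.capture('scene')[...,::-1]
o=np.vstack([cv2.resize(a[60:300,160:480],(400,300)),cv2.resize(b[160:280,230:390],(400,300),interpolation=2)]);cv2.imwrite('pics/k7.png',o);cv2.imwrite('pics/w7.png',a)
c=cam('wrist',st)
for n,p in dict(large=(.5365,-.034),small=(.5284,-.0925),bar=(.5875,-.1005),cross=(.596,-.043)).items():print(n,proj(c,[*p,.076]).round(1),((proj(c,[*p,.076])-[160,60])*1.25).round(0))
```

```text
12.6667 [ 0.5348 -0.0337  0.1432] [ 1.7995e+02 -3.0000e-02 -9.7270e+01] [ 17.  12. -23.   0. -55. -25.] [0.3 0.  0.3]
large [318.1 204.3] [198. 180.]
small [318.8 131.4] [199.  89.]
bar [241.8 130.8] [102.  88.]
cross [245.3 202.7] [107. 178.]
```

View pics/k7.png

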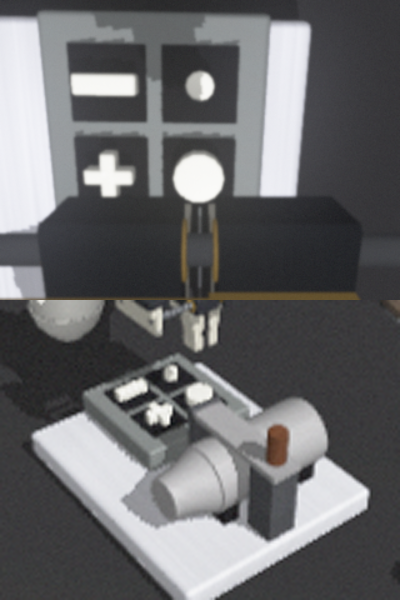

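Keys are where predicted, the strap is level and the knob is seated on it. I'm pressing the large key.

Emit:
step_arm(
  plan=[
    [0.008,-0.008,0.1,0,0],
    [0.008,-0.008,0.2,0,0],
    [0.008,-0.008,0.25,0,0],
    [0.008,-0.008,0.27,0,0],
    [0.008,-0.008,0.285,0,0],
    [0.008,-0.008,0.295,0,0],
    [0.008,-0.008,0.3,0,0],
    [0.008,-0.008,0.3,0,0],
    [0.008,-0.008,0.3,0,0],
  ],
)

```text
time_s: 13.52
tcp_pos: [0.5369, -0.036, 0.0702]
eef_rot: [-179.9, 0.0, -97.4]
contact_force: [-6.5, 0.0, 10.9]
gripper_width: 0.0003
gripper_force: 5.0
```

Emit:
step_arm(
  plan=[
    [0,0,-0.05,0,0],
    [0,0,-0.12,0,0],
    [0,0,-0.14,0,0],
    [0.1,0.004,-0.14,0,0],
    [0.2,0.004,-0.14,0,0],
    [0.236,0.004,-0.14,0,0],
    [0.236,0.004,-0.14,0,0],
    [0.236,0.004,-0.08,0,0],
    [0.236,0.004,-0.05,0,0],
  ],
)

```text
time_s: 14.27
tcp_pos: [0.5283, -0.0941, 0.0804]
eef_rot: [-179.9, 0.0, -97.5]
contact_force: [0.3, -0.0, -1.4]
gripper_width: 0.0007
gripper_force: 0.0
```

Emit:
step_arm(
  plan=[
    [0,0,0.01,0,0],
    [0,0,0.02,0,0],
    [0,0,0.03,0,0],
    [0,0,0.04,0,0],
    [0,0,0.05,0,0],
    [0,0,0.05,0,0],
    [0,0,0.05,0,0],
  ],
)

```text
time_s: 14.85
tcp_pos: [0.5281, -0.0941, 0.07]
eef_rot: [-180.0, -0.0, -97.4]
contact_force: [-8.7, 3.8, 17.9]
gripper_width: 0.0007
gripper_force: 9.2
```

Emit:
step_arm(
  plan=[
    [0,0,-0.05,0,0],
    [0,0,-0.12,0,0],
    [0,0,-0.14,0,0],
    [0,-0.1,-0.14,0,0],
    [0,-0.2,-0.14,0,0],
    [0,-0.24,-0.14,0,0],
    [0,-0.24,-0.14,0,0],
    [0,-0.24,-0.08,0,0],
    [0,-0.24,-0.05,0,0],
  ],
)

```text
time_s: 15.6
tcp_pos: [0.5864, -0.102, 0.0793]
eef_rot: [179.9, 0.0, -97.5]
contact_force: [-0.7, 0.0, -0.3]
gripper_width: 0.0005
gripper_force: 0.0
```

Emit:
step_arm(
  plan=[
    [0,0,0.01,0,0],
    [0,0,0.02,0,0],
    [0,0,0.03,0,0],
    [0,0,0.04,0,0],
    [0,0,0.05,0,0],
    [0,0,0.05,0,0],
    [0,0,0.05,0,0],
  ],
)

```text
time_s: 16.18
tcp_pos: [0.5872, -0.1022, 0.0701]
eef_rot: [-180.0, -0.0, -97.4]
contact_force: [-7.9, 2.9, 15.3]
gripper_width: 0.0006
gripper_force: 7.7
```

Emit:
step_arm(
  plan=[
    [0,0,-0.1,0,0],
    [0,0,-0.25,0,0],
    [0,0,-0.4,0,0],
    [0,0,-0.55,0,0],
    [0,0,-0.55,0,0],
    [0,0,-0.55,0,0],
  ],
)

```text
time_s: 16.68
tcp_pos: [0.5893, -0.102, 0.209]
eef_rot: [-179.6, 0.1, -97.5]
contact_force: [0.7, 0.5, -0.5]
gripper_width: 0.0007
gripper_force: 0.0
```

Run:
```python
from h import *
b=eyes.capture('scene')[...,::-1];cv2.imwrite('pics/f8.png',cv2.resize(b[140:300,220:460],(720,480),interpolation=2))
```

```text
(no output)
```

View pics/f8.png

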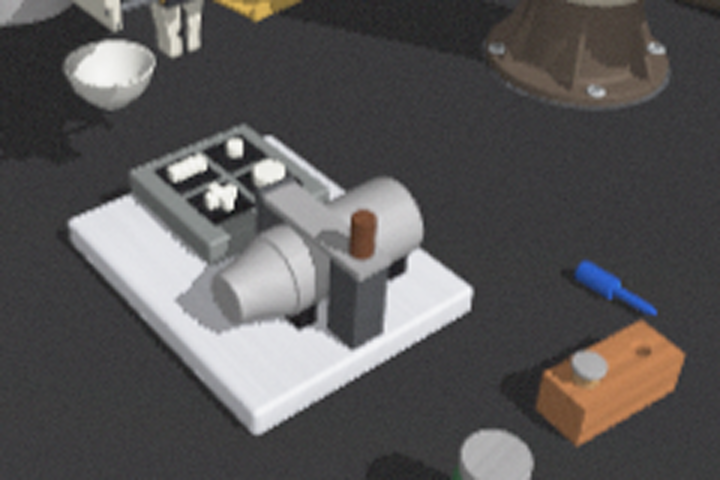

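The pin is home on the shut strap, all keys are up, and the arm is clear. The blue decoy is now lying at (612,285); it isn't on the protected list.

```bash
python3 -c "
from plant import workorder
print(workorder.close_job())"
```

```text
the job is handed in; nothing more can be done
None
```

The job is handed in at about 17 s of the 66 s allowed: strap shut, lock pin home, large, small and bar keys each pressed down and released in order, plus key not pressed; the bowl, jar and measure were never approached, and the blue look-alike pin, upright at the start, ended up on its side for a cause I didn't establish.

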